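Feel a bracket home against a hidden stop and spot-punch it

TASK

Push the steel angle bracket along its channel, under the blue hood, until you feel it meet the hidden sliding end stop and nudge that stop back a few millimetres, but never as much as a centimetre. With the bracket left there against the stop, press the red-topped centre punch straight down until its spring snaps and it is fully down, then let it spring back up. Do not use the punch before the bracket is against the stop, and leave the crucible, felt wheel and plaster cast where they are.

Things in the scene. Friction and masses are not known exactly. Their poses are not given: they have to be found in the camera images.
- jig: Fixed spotting jig: aluminium bed 305 x 112 mm, top 12 mm above the worktop. Origin on the worktop under the channel's centre line; x runs along the channel to the hood (pushing direction), z up; bed from x = -147 to +158 mm. Steel guide rails both sides: inner faces y = -34 and +34 mm, outer 46 mm, tops 22 mm (bolt heads 25 mm) above the worktop.
- hood_mouth (a point): Front edge of the blue hood, on the bed, at x = 35, y = 0 mm in the jig's frame. The hood runs from there to x = 154 mm; roof top 34 mm above the worktop, only the bracket's flat plate fits under it. It hides a sliding end stop: the bracket's leading edge first meets it at an x between 85 and 120 mm in the jig's frame, different every time.
- bracket: Loose steel angle bracket, 0.3 to 0.63 kg, on the bed between the rails (2 mm play each side). Plate 130 x 64 x 6 mm with an upright flange 36 mm high, 64 mm wide, 6 mm thick at its rear (-x) end. Origin: centre of the plate's underside; x points to the leading edge, 65 mm ahead; z up. Sliding it takes 1 to 5 N, different every time but steady along the way (more if pressed down).
- bracket_face (a point): Middle of the flange's outer (-x) face, 18 mm above the jig's bed (30 mm above the worktop), 65 mm behind the bracket's origin: the place to push, along the jig's x.
- stop_pin (a joint): How far the hidden end stop is pushed back (m): 0 untouched, at most 0.014. It resists with about 5 N on top of the bracket's own drag, the same all along, and stays put behind the bracket when you let go; without the bracket it creeps back to 0. Right: 0.0015 to 0.010; more than 0.010 spoils its setting.
- punch (a joint): Travel of the centre punch (m), straight down: 0 up, 0.012 fully down. Pressing takes 4 N at first, rising to about 13 N at 0.0045, where the spring snaps and the force falls off to about 4 N at the bottom, a hard stop. It springs back up when released. Counts as snapped beyond 0.010.
- punch_top (a point): Centre of the flat top of the punch's red knob (33 mm across, 14 mm thick), 84 mm above the worktop when up, at x = 75, y = 0 mm in the jig's frame; it moves with the punch. The dark steel block under it, 34 x 60 mm on the hood's roof, reaches 55 mm above the worktop.
- crucible: Loose beige ceramic crucible, 51 mm across, 40 mm high, beside the jig; origin at the centre of its underside. Leave alone.
- felt_wheel: Loose pale felt polishing wheel, 51 mm across, 14 mm thick, beside the jig; origin at the centre of its underside. Leave alone.
- cast: Loose yellow plaster dental cast, 53 x 71 x 27 mm, beside the jig; origin at the centre of its underside. Leave alone.
Mind the look-alikes: they are no part of the job. Leave any purple or yellow look-alike of the bracket alone.

How it is judged:
On the way, in this order (a step that is already met when the one before it is completed fails the run):
1. the bracket is against the hidden stop and has pushed it back 1.5 to 10 mm (value of joint stop_pin between 0.0015 and 0.01 m), for 0.2 s.
2. the punch is pressed down past its snap (more than 10 mm) with the bracket still against the stop (all of step 1 and value of joint punch above 0.01 m), for 0.04 s.
At the end, for the whole second after the job is handed in: The bracket lies flat and at rest on the bed (underside within 2.5 mm of it, tilt under 0.05 rad) with the end stop pushed back 1.5 to 10 mm, and the punch is back up (within 2 mm) (all of step 1 and value of joint punch below 0.002 m and z of bracket in the frame of jig below 0.0145 m and angle between bracket's own z axis and vertical below 0.05 rad and linear speed of bracket below 0.01 m/s); the robot touches nothing.
It fails at once if the end stop is pushed back more than 10 mm (value of joint stop_pin above 0.01 m).
It fails at once if the punch is pressed (more than 5 mm) while the bracket is not against the stop (value of joint punch above 0.005 m and value of joint stop_pin below 0.0015 m).
It fails at once if the crucible is moved more than 15 mm (distance of crucible from where it was at the start of the episode above 0.015 m).
It fails at once if the felt wheel is moved more than 15 mm (distance of felt_wheel from where it was at the start of the episode above 0.015 m).
It fails at once if the plaster cast is moved more than 15 mm (distance of cast from where it was at the start of the episode above 0.015 m).
It also fails if it takes over 67 s, if anything falls off the work surface, if the arm or the gripper's body presses on something with over 40 N, if the wrist force passes 120 N, or if a joint passes its speed limit or range.

ROBOT

A 6-joint arm with a two-finger parallel gripper is mounted at the origin on a cart in front of the work surface, level with it; the furniture and walls round the work are solid. World frame = base frame: x ahead of the robot, y to its left, z up, the work surface at z = 0. Lengths are in m, angles in rad, forces in N, time in s.
With the tool pointing down it reaches from about 0.325 to 0.775 m from the base axis. Payload 9.3 kg.
Tool frame: the origin (TCP) lies between the finger pads; the fingertips stand 22 mm ahead of it and the grasp point (between the pads) lies 3 mm ahead of it; z points along the fingers, y is the direction in which the jaws open and shut (so a half turn about z gives the same grasp; the last joint's range is limited). The gripper opens to 85 mm and grips with 20 to 120 N. Pads are 22 mm wide; open, the fingers measure 114 mm over their backs; the gripper's body (76 mm by 85 mm) begins 54 mm behind the grasp point. The pads swing forward as they close: fully open they stand 13 mm farther back than shut.
Start: joints at [-1.485, 0.259, 0.021, 1.334, 0, 1.418], TCP at [0.13, -0.534, 0.253] pointing down, gripper open.
Joint ranges: [-3.04, 3.04], [-0.91, 1.82], [-1.04, 1.36], [-1.92, 1.95], [-1.52, 1.45], [-3.14, 3.14]. Speed limits (rad/s): [2.22, 2.22, 2.79, 3.14, 3.14, 3.14].

INTERFACE

Orientations are given as [roll, pitch, yaw] about the fixed x, y, z axes, in that order (R = Rz(yaw) Ry(pitch) Rx(roll)).
In Python, from rig import readout, snapshot, get_calibration, hand_in gives the robot as it stands.
- The arm moves only by the tool step_arm, never from a script. Its argument "increments" is a list of rows, each a list of 3 entries, a list of its own where there are three numbers: the shift along the tool's x, y, z scaled (see below), then the turn, a rotation vector about the tool's x, y, z scaled (see below), then the closure, from -1 (fully open) to 1 (shut), so that 0 is half open. In form: [[[dx, dy, dz], [rx, ry, rz], jaw], ...]. A call has 1 to 10 rows; each row shifts and turns the commanded pose from where the row before left it, along the tool's axes as they then stand; what a row does not reach is not made up. The controller multiplies each number of a shift by 25 cm and each number of a turn by pi rad. A row lasts 1/12 s, in which the tool goes at most 41.7 mm and 7.16 degrees, less where a joint would pass 70% of its speed; a pose out of reach is approached as far as the arm can. A call with a number of a shift or a turn outside -1 to 1 is refused whole. A call with a gripper value outside its range is refused whole. The fingers move at their own pace and stop on an object; "force" is the grip in N (left out, the last holds). Time passes only in rows, so rows that do not move let the fingers close. It gives the time, the measured TCP pose, the force and the opening at its end, in the units of the state.
- readout.get_state(): the state, without advancing time (a new reading comes with each control period).
- snapshot(name): name is "scene" or "top"; returns the picture (420x560x3 uint8, blue, green, red); there is no depth.
- get_calibration(name): a dict with "K" (3x3 intrinsics, pixels), "distortion" ([k1, k2, p1, p2, k3] as OpenCV has them; the pictures are not rectified), "T" (4x4, takes a point from camera to world coordinates). Camera axes: x right, y up, looking along -z (the intrinsics and any distortion apply to the point x, -y, -z); pixel columns grow to the right and rows downward; lengths in m; the calibration is good to about 2 mm. A picture is of the moment at which its call begins. get_calibration takes no time and is no camera call.
- hand_in(): hands the job in, once; it reports no verdict.
The state is a dict: "time": time; "q": joint angles; "joint_velocities": joint speeds; "joint_efforts": joint torques, N m; "eef_pos": TCP position; "tcp_rot": TCP orientation; "force": force on the tool from outside, world axes, zero at the start; "ft_torque": the same for the moment, N m; "grip_width": opening from 0.0 (shut) to 1.0 (fully open).
Only numpy, scipy, OpenCV 4.12 (cv2) and the standard library are available. Lean on these libraries where they do the work, as an engineer would, in place of code of your own. Each camera call takes 0.05 s, during which the arm holds its last target.

## Working session

There is one attempt and no reset: what is moved stays moved. The work goes in short steps, Python scripts to look and compute and a tool call to move; the robot and the scene stay as the last step left them, time stands still between calls to the robot, and variables do not carry over. Pictures are saved under pics/ and viewed, and the job is handed in when it is done.

Besides the shell and the picture viewer there is one more tool, called as name(argument=value, ...), one argument or row to a line, values as JSON. step_arm: Moves the arm, as the interface text tells. Shifts and turns lie within -1 to 1; 1 stands for 25 cm of shift or pi rad of turn. Its arguments: {"type":"object","properties":{"increments":{"type":"array","items":{"type":"array"}},"force":{"type":"number"}},"required":["increments"]}

```bash
mkdir -p pics
python3 - <<'E'
from rig import readout, snapshot, get_calibration
import cv2
for n in ("scene","top"):
    im=snapshot(n); cv2.imwrite(f"pics/{n}0.png",im)
    c=get_calibration(n); print(n,c)
print(readout.get_state())
E
```

```text
scene {'K': array([[387.71647354,   0.        , 282.59367046],
       [  0.        , 387.71647354, 211.14790627],
       [  0.        ,   0.        ,   1.        ]]), 'distortion': array([-0.06610512,  0.        ,  0.        ,  0.        ,  0.        ]), 'T': array([[-0.87710442,  0.32385588, -0.3546903 ,  0.19320431],
       [-0.48026318, -0.600478  ,  0.63935392,  0.5866529 ],
       [-0.0059252 ,  0.73112485,  0.68221797,  0.74726725],
       [ 0.        ,  0.        ,  0.        ,  1.        ]])}
top {'K': array([[399.62897028,   0.        , 282.82555719],
       [  0.        , 399.62897028, 215.01551758],
       [  0.        ,   0.        ,   1.        ]]), 'distortion': array([-0.07747088,  0.        ,  0.        ,  0.        ,  0.        ]), 'T': array([[ 0.0066679 ,  0.99386139, -0.1104313 ,  0.4183061 ],
       [-0.99997579,  0.00640729, -0.00271459, -0.04364545],
       [-0.00199036,  0.11044673,  0.99388005,  0.94642211],
       [ 0.        ,  0.        ,  0.        ,  1.        ]])}
{'time': 0.1, 'q': array([-1.48461039e+00,  2.59147108e-01,  2.08509855e-02,  1.33369927e+00,
        3.12508944e-06,  1.41820317e+00]), 'joint_velocities': array([ 0.00081521, -0.00098101,  0.00233922,  0.00090002,  0.00211341,
        0.00073982]), 'joint_efforts': array([ 4.97881381e-03, -5.56694019e+01,  3.45069265e+01,  1.15824456e-02,
       -1.56072674e-04, -8.43535503e-06]), 'eef_pos': array([ 0.13006508, -0.53417573,  0.25272576]), 'tcp_rot': array([-3.14040800e+00, -1.85348350e-04,  2.38778985e-01]), 'force': array([ 0.07852093,  0.17689122, -0.81670524]), 'ft_torque': array([0.03320332, 0.0151429 , 0.00209417]), 'grip_width': 1.0030116199516002}
```

View pics/scene0.png

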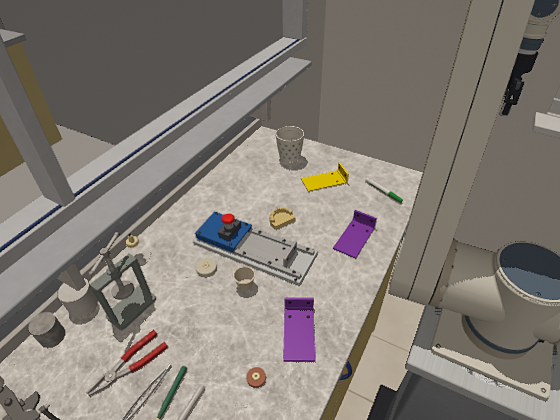

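View pics/top0.png

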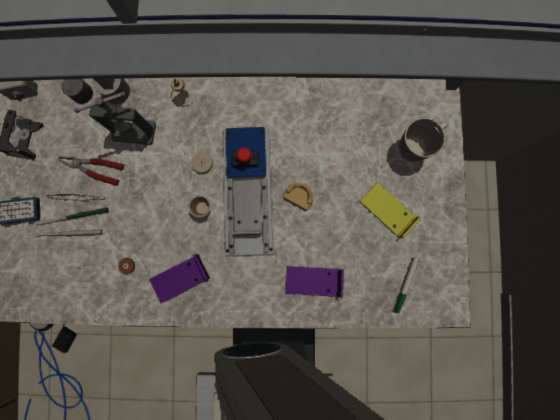

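Top view: the jig is at about (248,192), with the blue hood at (245,152) facing the far side, the red knob at (244,155) and the grey bracket in the channel at (247,205). There are purple look-alikes at (178,279) and (314,282) and a yellow one at (389,210). The grey one on the bed between the rails is the one meant. I'll enlarge to confirm.

Run:
```python
import cv2
im=cv2.imread("pics/top0.png"); c=im[115:265,175:325]; cv2.imwrite("pics/crop_top.png",cv2.resize(c,None,fx=4,fy=4,interpolation=cv2.INTER_CUBIC))
im=cv2.imread("pics/scene0.png"); c=im[195:295,180:330]; cv2.imwrite("pics/crop_sc.png",cv2.resize(c,None,fx=5,fy=5,interpolation=cv2.INTER_CUBIC))
```

```text
(no output)
```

View pics/crop_top.png

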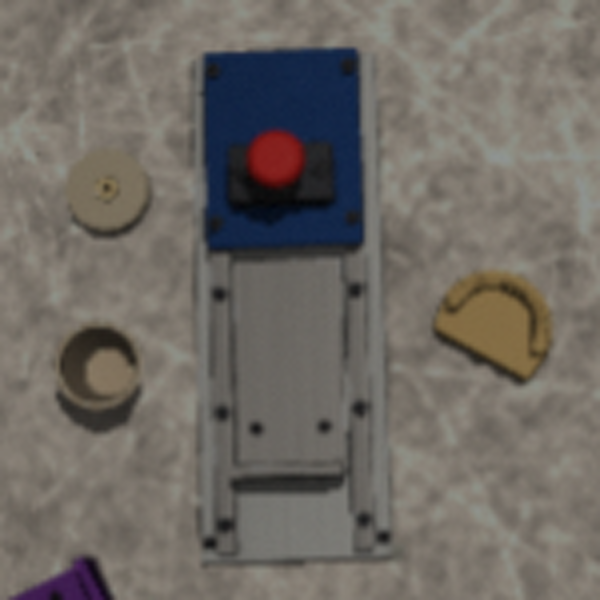

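View pics/crop_sc.png

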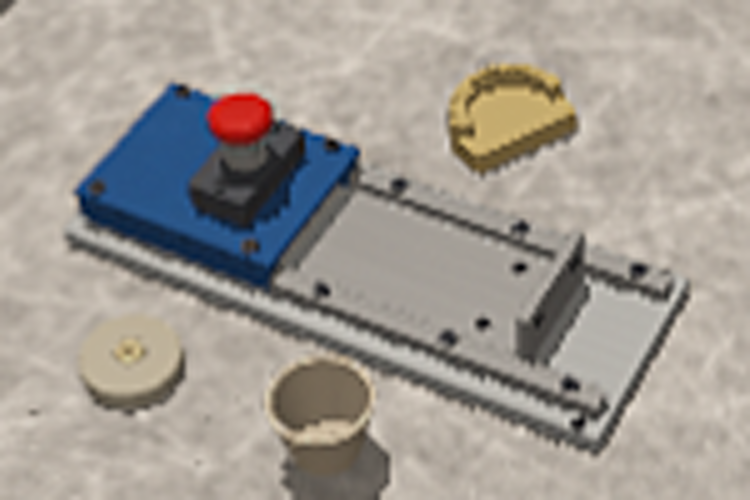

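Confirmed: the grey steel bracket lies in the channel, with its flange at the rear near crop pixel (287,480). Now I'll fit the jig pose to both views.

```bash
cat > h.py <<'E'
import numpy as np, cv2
from rig import get_calibration
from scipy.optimize import least_squares
def proj(n,P):
    c=get_calibration(n); T=np.linalg.inv(c["T"]); P=np.atleast_2d(P)
    p=(T[:3,:3]@P.T).T+T[:3,3]; p=p*[1,-1,-1]
    return cv2.projectPoints(p.reshape(-1,1,3),np.zeros(3),np.zeros(3),c["K"],c["distortion"])[0].reshape(-1,2)
def j2w(j,P):
    x,y,t=j; P=np.atleast_2d(P); c,s=np.cos(t),np.sin(t)
    return np.c_[x+c*P[:,0]-s*P[:,1], y+s*P[:,0]+c*P[:,1], P[:,2]]
E
python3 - <<'E'
from h import *
top=lambda u,v:(u/4+175-.375,v/4+115-.375); sc=lambda u,v:(u/5+180-.4,v/5+195-.4)
W='w'
D=[("top",top(201,563),(-147,56,12)),("top",top(394,557),(-147,-56,12)),("top",top(276,158),(75,0,84)),
("top",top(205,54),(154,W,34)),("top",top(357,48),(154,-1,34)),("top",top(206,249),(35,W,34)),("top",top(363,246),(35,-1,34)),
("scene",sc(600,450),(-147,56,12)),("scene",sc(689,285),(-147,-56,12)),("scene",sc(241,117),(75,0,84)),
("scene",sc(80,190),(154,W,34)),("scene",sc(172,84),(154,-1,34)),("scene",sc(357,150),(35,-1,34)),("scene",sc(268,266),(35,W,34))]
def res(p):
    r=[]
    for n,uv,P in D:
        y=P[1]
        if y==W: y=p[3]
        elif y==-1: y=-p[3]
        r.append(proj(n,j2w(p[:3],[[P[0]/1e3,y/1e3,P[2]/1e3]]))[0]-uv)
    return np.ravel(r)
s=least_squares(res,[.5,0,0,46],x_scale=[.1,.1,.1,10],loss='soft_l1')
print(s.x); print(res(s.x).reshape(-1,2).round(2))
j=s.x[:3]
# bracket flange rear-top edge corners (z=48), top view & scene -> bracket x
E2=[("top",top(232,487)),("top",top(343,483)),("scene",sc(583,240)),("scene",sc(518,322))]
def back(n,uv,z):
    c=get_calibration(n); q=cv2.undistortPoints(np.array([[uv]],float),c["K"],c["distortion"])[0,0]
    d=c["T"][:3,:3]@np.array([q[0],-q[1],-1]); o=c["T"][:3,3]; return o+d*(z-o[2])/d[2]
for n,uv in E2:
    w=back(n,uv,.048); c_,s_=np.cos(j[2]),np.sin(j[2]); d=w[:2]-j[:2]
    print(n,w.round(4),'jig',(c_*d[0]+s_*d[1]).round(4),(-s_*d[0]+c_*d[1]).round(4))
np.save("jig.npy",j)
for P in [(-.147+.03,0,.03),(.075,0,.084)]: print(j2w(j,[P]))
E
```

```text
[5.73740014e-01 4.42957723e-02 3.99294441e-02 4.50526572e+01]
[[-0.41  0.82]
 [-0.68  0.78]
 [-0.39  0.26]
 [-0.17 -0.01]
 [-0.15  0.13]
 [ 0.3   0.53]
 [-0.28 -0.05]
 [-0.73 -1.54]
 [ 0.12 -1.24]
 [-0.34 -1.38]
 [-1.63 -0.35]
 [-0.4  -0.69]
 [ 0.73 -0.22]
 [ 0.34 -0.12]]
top [0.469  0.0716 0.048 ] jig -0.1036 0.0314
top [0.4717 0.009  0.048 ] jig -0.1034 -0.0312
scene [0.4738 0.014  0.048 ] jig -0.1011 -0.0263
scene [0.4768 0.0744 0.048 ] jig -0.0957 0.034
[[0.45683327 0.03962527 0.03      ]]
[[0.64868023 0.04728968 0.084     ]]
```

step_arm(
  increments=[
    [[0, 0, 0], [0, 0, 0.0317], 1],
    [[0, 0, 0], [0, 0, 0.0316], 1],
    [[0.068, -0.112, 0], [0, 0, 0], 1],
    [[0.068, -0.112, 0], [0, 0, 0], 1],
    [[0.068, -0.112, 0], [0, 0, 0], 1],
    [[0.068, -0.112, 0], [0, 0, 0], 1],
    [[0.068, -0.112, 0], [0, 0, 0], 1],
    [[0.068, -0.112, 0], [0, 0, 0], 1],
    [[0.068, -0.112, 0], [0, 0, 0], 1],
    [[0.068, -0.112, 0], [0, 0, 0], 1],
  ],
)

```text
time: 0.93
eef_pos: [0.2573, -0.3035, 0.2531]
tcp_rot: [-3.141, 0.0, 0.039]
force: [0.6, 0.1, 0.6]
grip_width: -0.0
```

step_arm(
  increments=[
    [[0.082, -0.134, 0], [0, 0, 0], 1],
    [[0.082, -0.134, 0], [0, 0, 0], 1],
    [[0.082, -0.134, 0], [0, 0, 0], 1],
    [[0.082, -0.134, 0], [0, 0, 0], 1],
    [[0.082, -0.134, 0], [0, 0, 0], 1],
    [[0.082, -0.134, 0], [0, 0, 0], 1],
    [[0.082, -0.134, 0], [0, 0, 0], 1],
    [[0.082, -0.134, 0], [0, 0, 0], 1],
    [[0.082, -0.134, 0], [0, 0, 0], 1],
    [[0.082, -0.134, 0], [0, 0, 0], 1],
  ],
)

```text
time: 1.77
eef_pos: [0.4489, 0.04, 0.2532]
tcp_rot: [3.142, 0.0, 0.04]
force: [0.8, -1.0, -0.3]
grip_width: 0.004
```

step_arm(
  increments=[
    [[0, 0, 0.12], [0, 0, 0], 1],
    [[0, 0, 0.12], [0, 0, 0], 1],
    [[0, 0, 0.12], [0, 0, 0], 1],
    [[0, 0, 0.12], [0, 0, 0], 1],
    [[0, 0, 0.1], [0, 0, 0], 1],
    [[0, 0, 0.04], [0, 0, 0], 1],
    [[0, 0, 0], [0, 0, 0], 1],
  ],
)

```text
time: 2.35
eef_pos: [0.4468, 0.038, 0.0958]
tcp_rot: [-3.141, 0.005, 0.04]
force: [-0.7, -0.6, 0.1]
grip_width: 0.001
```

Run:
```python
from rig import readout, snapshot
import cv2
s=readout.get_state(); print(s['eef_pos'],s['tcp_rot'],s['force'])
im=snapshot("scene"); cv2.imwrite("pics/sc1.png",cv2.resize(im[130:310,180:380],None,fx=4,fy=4)[:600,:800])
im=snapshot("top"); cv2.imwrite("pics/top1.png",cv2.resize(im[115:265,175:325],None,fx=4,fy=4))
```

```text
[0.44681687 0.03796795 0.09580625] [-3.14086936  0.00497147  0.03997996] [-0.65554839 -0.56516163  0.14009055]
```

View pics/sc1.png

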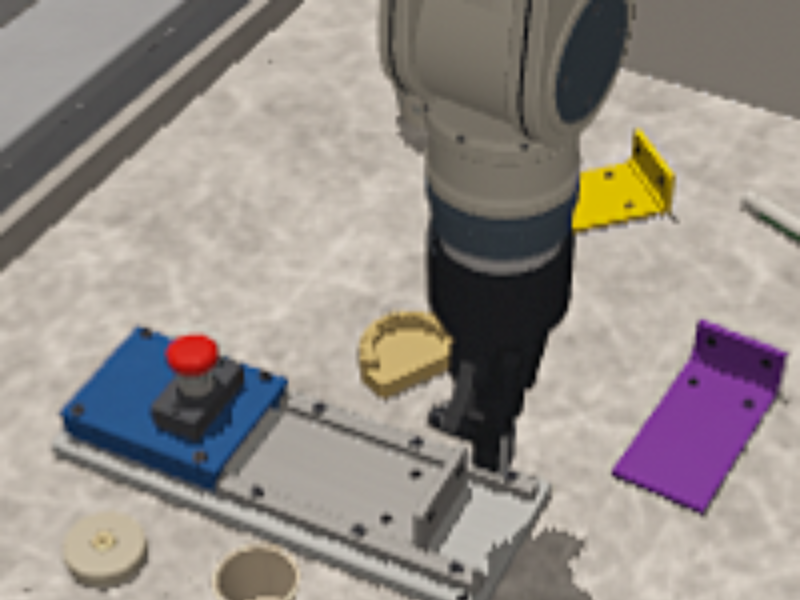

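View pics/top1.png

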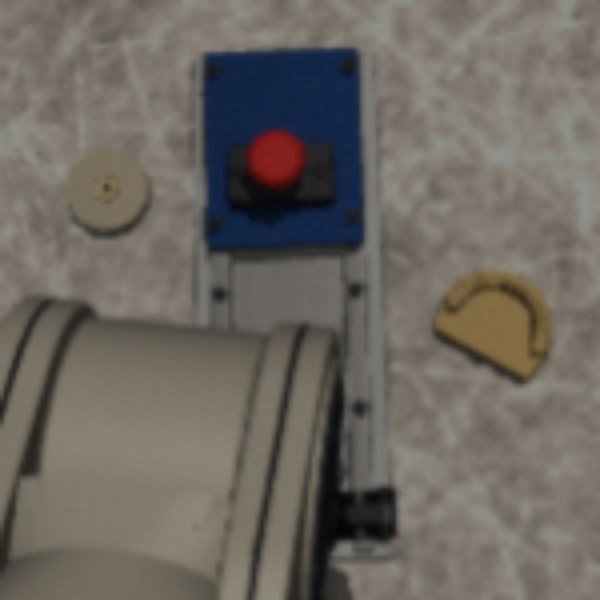

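The gripper is clear and sits over the channel just behind the flange. Descending slowly.

step_arm(
  increments=[
    [[0, 0, 0.06], [0, 0, 0], 1],
    [[0, 0, 0.06], [0, 0, 0], 1],
    [[0, 0, 0.03], [0, 0, 0], 1],
    [[0, 0, 0.02], [0, 0, 0], 1],
    [[0, 0, 0], [0, 0, 0], 1],
    [[0, 0, 0], [0, 0, 0], 1],
  ],
)

```text
time: 2.95
eef_pos: [0.4489, 0.0377, 0.0564]
tcp_rot: [3.141, -0.001, 0.04]
force: [0.4, 0.8, -0.3]
grip_width: -0.002
```

Run:
```python
from rig import readout, snapshot
import cv2
from h import *
j=np.load("jig.npy")
s=readout.get_state(); print(s['eef_pos'],s['tcp_rot'],s['force'],s['ft_torque'])
d=s['eef_pos'][:2]-j[:2];c,k=np.cos(j[2]),np.sin(j[2]);print("jig",c*d[0]+k*d[1],-k*d[0]+c*d[1])
im=snapshot("scene"); cv2.imwrite("pics/sc2.png",cv2.resize(im[195:295,230:330],None,fx=6,fy=6))
```

```text
[0.44886426 0.03772259 0.05637947] [ 3.14149963e+00 -6.01815047e-04  3.99316789e-02] [ 0.44369364  0.78233988 -0.31005709] [-0.02451324  0.00757475  0.02819305]
jig -0.12503861478313488 -0.0015830456653053698
```

View pics/sc2.png

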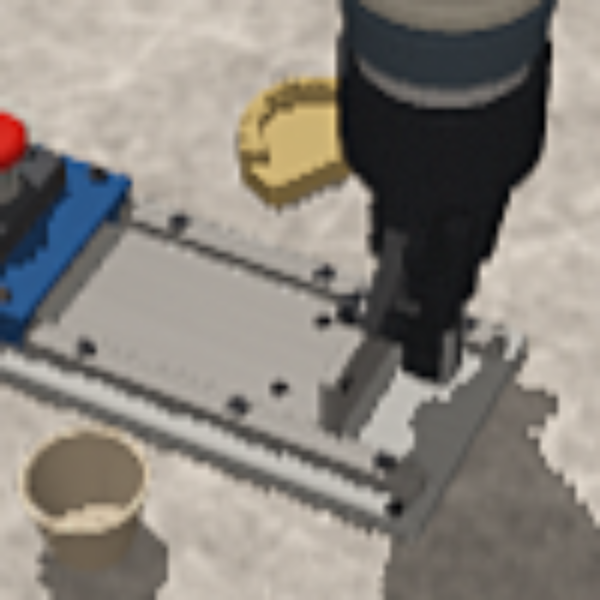

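step_arm(
  increments=[
    [[0, -0.006, 0.02], [0, 0, 0], 1],
    [[0, 0, 0.02], [0, 0, 0], 1],
    [[0, 0, 0], [0, 0, 0], 1],
    [[0.012, 0, 0], [0, 0, 0], 1],
    [[0.012, 0, 0], [0, 0, 0], 1],
    [[0, 0, 0], [0, 0, 0], 1],
  ],
)

```text
time: 3.5
eef_pos: [0.4554, 0.0394, 0.0459]
tcp_rot: [3.142, -0.001, 0.04]
force: [0.5, -0.5, 0.4]
grip_width: 0.003
```

step_arm(
  increments=[
    [[0.012, 0, 0], [0, 0, 0], 1],
    [[0.012, 0, 0], [0, 0, 0], 1],
  ],
)

```text
time: 3.67
eef_pos: [0.4607, 0.0397, 0.0459]
tcp_rot: [3.142, -0.0, 0.04]
force: [-0.2, 0.5, -0.7]
grip_width: -0.0
```

step_arm(
  increments=[
    [[0.012, 0, 0], [0, 0, 0], 1],
    [[0.012, 0, 0], [0, 0, 0], 1],
  ],
)

```text
time: 3.83
eef_pos: [0.4659, 0.04, 0.0457]
tcp_rot: [3.142, 0.002, 0.04]
force: [-7.2, 0.0, 5.0]
grip_width: 0.0
```

step_arm(
  increments=[
    [[0.012, 0, 0], [0, 0, 0], 1],
    [[0.012, 0, 0], [0, 0, 0], 1],
  ],
)

```text
time: 4.0
eef_pos: [0.4711, 0.0403, 0.0456]
tcp_rot: [-3.142, 0.003, 0.04]
force: [-7.4, -1.3, 5.9]
grip_width: 0.003
```

step_arm(
  increments=[
    [[0.012, 0, 0], [0, 0, 0], 1],
    [[0.012, 0, 0], [0, 0, 0], 1],
  ],
)

```text
time: 4.17
eef_pos: [0.4771, 0.0406, 0.0455]
tcp_rot: [-3.142, 0.003, 0.04]
force: [-6.7, -0.7, 4.8]
grip_width: 0.002
```

step_arm(
  increments=[
    [[0.006, 0, -0.002], [0, 0, 0], 1],
    [[0.006, 0, 0], [0, 0, 0], 1],
  ],
)

```text
time: 4.33
eef_pos: [0.481, 0.0406, 0.046]
tcp_rot: [-3.142, 0.001, 0.04]
force: [-3.8, -0.3, -0.6]
grip_width: -0.001
```

step_arm(
  increments=[
    [[0.006, 0, 0], [0, 0, 0], 1],
    [[0.006, 0, 0], [0, 0, 0], 1],
  ],
)

```text
time: 4.5
eef_pos: [0.4843, 0.0408, 0.0461]
tcp_rot: [-3.141, 0.001, 0.04]
force: [-2.7, -1.0, -2.2]
grip_width: -0.002
```

Run:
```python
from rig import readout, snapshot
import cv2
from h import *
j=np.load("jig.npy")
s=readout.get_state(); print(s['eef_pos'],s['tcp_rot'],s['force'],s['ft_torque'])
d=s['eef_pos'][:2]-j[:2];c,k=np.cos(j[2]),np.sin(j[2]);print("jig",c*d[0]+k*d[1],-k*d[0]+c*d[1])
im=snapshot("scene"); cv2.imwrite("pics/sc3.png",cv2.resize(im[195:295,230:330],None,fx=6,fy=6))
```

```text
[0.48431646 0.04076176 0.04605827] [-3.14149657e+00  6.31765882e-04  3.99881341e-02] [-2.73750793 -0.98601442 -2.18488593] [-0.09903969  0.4418525   0.005231  ]
jig -0.08949334914117375 3.848444089972697e-05
```

View pics/sc3.png

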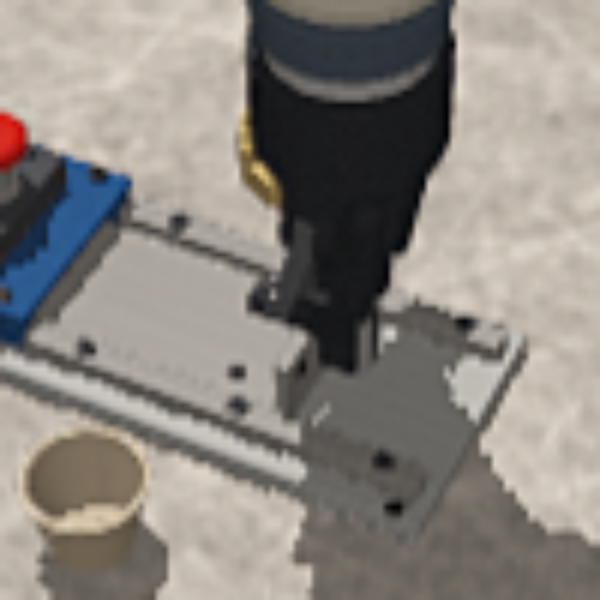

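The bracket slides flat, at about 3.5 N. I'll push on to just short of the earliest stop position.

step_arm(
  increments=[
    [[0.012, 0, 0], [0, 0, 0], 1],
    [[0.012, 0, 0], [0, 0, 0], 1],
    [[0.012, 0, 0], [0, 0, 0], 1],
    [[0.012, 0, 0], [0, 0, 0], 1],
    [[0.012, 0, 0], [0, 0, 0], 1],
    [[0.012, 0, 0], [0, 0, 0], 1],
    [[0.012, 0, 0], [0, 0, 0], 1],
    [[0.008, 0, 0], [0, 0, 0], 1],
  ],
)

```text
time: 5.22
eef_pos: [0.5079, 0.0416, 0.0463]
tcp_rot: [3.142, -0.0, 0.04]
force: [-3.9, 0.2, 0.0]
grip_width: -0.0
```

step_arm(
  increments=[
    [[0.004, 0, 0], [0, 0, 0], 1],
    [[0.004, 0, 0], [0, 0, 0], 1],
  ],
)

```text
time: 5.38
eef_pos: [0.5093, 0.0417, 0.0463]
tcp_rot: [3.142, 0.0, 0.04]
force: [-3.8, -0.6, 0.1]
grip_width: 0.005
```

step_arm(
  increments=[
    [[0.004, 0, 0], [0, 0, 0], 1],
    [[0.004, 0, 0], [0, 0, 0], 1],
  ],
)

```text
time: 5.55
eef_pos: [0.5114, 0.0418, 0.0463]
tcp_rot: [-3.142, 0.0, 0.04]
force: [-2.6, -0.3, -1.6]
grip_width: 0.0
```

step_arm(
  increments=[
    [[0.004, 0, 0], [0, 0, 0], 1],
    [[0.004, 0, 0], [0, 0, 0], 1],
  ],
)

```text
time: 5.72
eef_pos: [0.5135, 0.0419, 0.0463]
tcp_rot: [-3.142, -0.0, 0.04]
force: [-3.6, -0.9, -1.3]
grip_width: 0.005
```

step_arm(
  increments=[
    [[0.004, 0, 0], [0, 0, 0], 1],
    [[0.004, 0, 0], [0, 0, 0], 1],
  ],
)

```text
time: 5.88
eef_pos: [0.5155, 0.0419, 0.0463]
tcp_rot: [-3.142, -0.0, 0.04]
force: [-2.5, 0.0, -0.2]
grip_width: 0.002
```

step_arm(
  increments=[
    [[0.004, 0, 0], [0, 0, 0], 1],
    [[0.004, 0, 0], [0, 0, 0], 1],
  ],
)

```text
time: 6.05
eef_pos: [0.5175, 0.042, 0.0463]
tcp_rot: [3.142, -0.0, 0.04]
force: [-3.3, 1.3, -1.3]
grip_width: 0.001
```

step_arm(
  increments=[
    [[0.004, 0, 0], [0, 0, 0], 1],
    [[0.004, 0, 0], [0, 0, 0], 1],
  ],
)

```text
time: 6.22
eef_pos: [0.5195, 0.0421, 0.0463]
tcp_rot: [-3.142, 0.0, 0.04]
force: [-2.8, -0.1, -0.9]
grip_width: 0.0
```

step_arm(
  increments=[
    [[0.004, 0, 0], [0, 0, 0], 1],
    [[0.004, 0, 0], [0, 0, 0], 1],
  ],
)

```text
time: 6.38
eef_pos: [0.5215, 0.0422, 0.0463]
tcp_rot: [-3.142, 0.0, 0.04]
force: [-3.6, -0.1, -1.0]
grip_width: 0.005
```

step_arm(
  increments=[
    [[0.004, 0, 0], [0, 0, 0], 1],
    [[0.004, 0, 0], [0, 0, 0], 1],
  ],
)

```text
time: 6.55
eef_pos: [0.5235, 0.0423, 0.0463]
tcp_rot: [-3.142, 0.0, 0.04]
force: [-3.8, 1.0, -0.3]
grip_width: -0.002
```

step_arm(
  increments=[
    [[0.004, 0, 0], [0, 0, 0], 1],
    [[0.004, 0, 0], [0, 0, 0], 1],
  ],
)

```text
time: 6.72
eef_pos: [0.5255, 0.0424, 0.0463]
tcp_rot: [-3.142, -0.0, 0.04]
force: [-2.9, 0.3, -0.3]
grip_width: -0.001
```

step_arm(
  increments=[
    [[0.004, 0, 0], [0, 0, 0], 1],
    [[0.004, 0, 0], [0, 0, 0], 1],
  ],
)

```text
time: 6.88
eef_pos: [0.5274, 0.0424, 0.0463]
tcp_rot: [-3.142, 0.0, 0.04]
force: [-4.0, 0.2, -0.0]
grip_width: -0.0
```

step_arm(
  increments=[
    [[0.004, 0, 0], [0, 0, 0], 1],
    [[0.004, 0, 0], [0, 0, 0], 1],
  ],
)

```text
time: 7.05
eef_pos: [0.5295, 0.0425, 0.0463]
tcp_rot: [-3.142, 0.0, 0.04]
force: [-2.8, 0.6, -0.5]
grip_width: 0.002
```

step_arm(
  increments=[
    [[0.004, 0, 0], [0, 0, 0], 1],
    [[0.004, 0, 0], [0, 0, 0], 1],
  ],
)

```text
time: 7.22
eef_pos: [0.5315, 0.0426, 0.0463]
tcp_rot: [-3.142, -0.0, 0.04]
force: [-4.0, -0.2, -0.4]
grip_width: -0.002
```

step_arm(
  increments=[
    [[0.004, 0, 0], [0, 0, 0], 1],
    [[0.004, 0, 0], [0, 0, 0], 1],
  ],
)

```text
time: 7.38
eef_pos: [0.5335, 0.0427, 0.0463]
tcp_rot: [3.142, -0.0, 0.04]
force: [-4.0, -0.2, 0.6]
grip_width: -0.004
```

step_arm(
  increments=[
    [[0.004, 0, 0], [0, 0, 0], 1],
    [[0.004, 0, 0], [0, 0, 0], 1],
  ],
)

```text
time: 7.55
eef_pos: [0.5354, 0.0428, 0.0463]
tcp_rot: [3.142, 0.0, 0.04]
force: [-3.9, -0.5, -0.1]
grip_width: -0.003
```

step_arm(
  increments=[
    [[0.004, 0, 0], [0, 0, 0], 1],
    [[0.004, 0, 0], [0, 0, 0], 1],
  ],
)

```text
time: 7.72
eef_pos: [0.5374, 0.0428, 0.0463]
tcp_rot: [3.142, 0.0, 0.04]
force: [-3.9, 0.5, 0.2]
grip_width: -0.001
```

step_arm(
  increments=[
    [[0.004, 0, 0], [0, 0, 0], 1],
    [[0.004, 0, 0], [0, 0, 0], 1],
  ],
)

```text
time: 7.88
eef_pos: [0.5395, 0.0429, 0.0463]
tcp_rot: [3.142, 0.0, 0.04]
force: [-4.2, -0.4, 0.1]
grip_width: 0.0
```

step_arm(
  increments=[
    [[0.004, 0, 0], [0, 0, 0], 1],
    [[0.004, 0, 0], [0, 0, 0], 1],
  ],
)

```text
time: 8.05
eef_pos: [0.5414, 0.043, 0.0463]
tcp_rot: [-3.142, 0.0, 0.04]
force: [-3.9, 0.3, 0.4]
grip_width: -0.001
```

step_arm(
  increments=[
    [[0.004, 0, 0], [0, 0, 0], 1],
    [[0.004, 0, 0], [0, 0, 0], 1],
  ],
)

```text
time: 8.22
eef_pos: [0.5435, 0.0431, 0.0463]
tcp_rot: [-3.142, -0.0, 0.04]
force: [-4.4, -1.1, 0.4]
grip_width: 0.0
```

step_arm(
  increments=[
    [[0.004, 0, 0], [0, 0, 0], 1],
    [[0.004, 0, 0], [0, 0, 0], 1],
  ],
)

```text
time: 8.38
eef_pos: [0.5454, 0.0432, 0.0463]
tcp_rot: [-3.142, 0.0, 0.04]
force: [-3.8, -0.2, -0.7]
grip_width: -0.001
```

step_arm(
  increments=[
    [[0.004, 0, 0], [0, 0, 0], 1],
    [[0.004, 0, 0], [0, 0, 0], 1],
  ],
)

```text
time: 8.55
eef_pos: [0.5474, 0.0432, 0.0462]
tcp_rot: [-3.142, 0.0, 0.04]
force: [-4.0, -0.1, 0.5]
grip_width: -0.002
```

step_arm(
  increments=[
    [[0.004, 0, 0], [0, 0, 0], 1],
    [[0.004, 0, 0], [0, 0, 0], 1],
  ],
)

```text
time: 8.72
eef_pos: [0.5494, 0.0433, 0.0463]
tcp_rot: [3.142, 0.0, 0.04]
force: [-3.8, -0.0, 0.9]
grip_width: -0.003
```

step_arm(
  increments=[
    [[0.004, 0, 0], [0, 0, 0], 1],
    [[0.004, 0, 0], [0, 0, 0], 1],
  ],
)

```text
time: 8.88
eef_pos: [0.5508, 0.0434, 0.0462]
tcp_rot: [3.142, 0.001, 0.04]
force: [-12.6, -1.1, 7.2]
grip_width: 0.001
```

step_arm(
  increments=[
    [[0.004, 0, 0], [0, 0, 0], 1],
    [[0.004, 0, 0], [0, 0, 0], 1],
  ],
)

```text
time: 9.05
eef_pos: [0.5509, 0.0434, 0.0463]
tcp_rot: [3.141, 0.005, 0.04]
force: [-16.6, -2.3, 11.9]
grip_width: 0.001
```

Contact: the force jumped, but downward friction on the flange is adding drag. I'll relieve it with a small lift.

step_arm(
  increments=[
    [[0, 0, -0.002], [0, 0, 0], 1],
    [[0, 0, 0], [0, 0, 0], 1],
  ],
)

```text
time: 9.22
eef_pos: [0.5521, 0.0435, 0.0463]
tcp_rot: [3.142, 0.003, 0.04]
force: [-7.7, -0.8, -2.3]
grip_width: 0.004
```

step_arm(
  increments=[
    [[0.002, 0, -0.001], [0, 0, 0], 1],
    [[0, 0, 0], [0, 0, 0], 1],
  ],
)

```text
time: 9.38
eef_pos: [0.5527, 0.0435, 0.0464]
tcp_rot: [3.142, 0.003, 0.04]
force: [-7.0, -0.5, -2.9]
grip_width: -0.003
```

step_arm(
  increments=[
    [[0.002, 0, -0.001], [0, 0, 0], 1],
    [[0, 0, 0], [0, 0, 0], 1],
  ],
)

```text
time: 9.55
eef_pos: [0.5533, 0.0435, 0.0466]
tcp_rot: [-3.142, 0.003, 0.04]
force: [-7.4, -0.5, -2.9]
grip_width: -0.0
```

step_arm(
  increments=[
    [[0.004, 0, -0.001], [0, 0, 0], 1],
    [[0, 0, 0], [0, 0, 0], 1],
  ],
)

```text
time: 9.72
eef_pos: [0.5544, 0.0435, 0.0469]
tcp_rot: [-3.142, 0.002, 0.04]
force: [-5.5, -1.4, -1.8]
grip_width: 0.001
```

step_arm(
  increments=[
    [[0.004, 0, -0.0005], [0, 0, 0], 1],
    [[0, 0, 0], [0, 0, 0], 1],
    [[0, 0, 0], [0, 0, 0], 1],
  ],
)

```text
time: 9.97
eef_pos: [0.5554, 0.0436, 0.047]
tcp_rot: [-3.142, 0.002, 0.04]
force: [-5.6, -0.8, -3.4]
grip_width: 0.002
```

step_arm(
  increments=[
    [[0, 0, 0], [0, 0, 0], 1],
    [[0, 0, 0], [0, 0, 0], 1],
    [[-0.01, 0, 0], [0, 0, 0], 1],
    [[-0.03, 0, 0], [0, 0, 0], 1],
    [[-0.06, 0, 0], [0, 0, 0], 1],
    [[-0.06, 0, -0.06], [0, 0, 0], 1],
    [[-0.06, 0, -0.12], [0, 0, 0], 1],
    [[0, 0, -0.12], [0, 0, 0], 1],
    [[0, 0, -0.06], [0, 0, 0], 1],
    [[0, 0, 0], [0, 0, 0], 1],
  ],
)

```text
time: 10.8
eef_pos: [0.5032, 0.0413, 0.1417]
tcp_rot: [3.141, -0.008, 0.04]
force: [0.7, -0.2, 0.2]
grip_width: -0.001
```

Run:
```python
from rig import readout, snapshot
import cv2
s=readout.get_state(); print(s['eef_pos'],s['tcp_rot'],s['force'])
im=snapshot("scene"); cv2.imwrite("pics/sc4.png",cv2.resize(im[195:295,180:330],None,fx=5,fy=5))
im=snapshot("top"); cv2.imwrite("pics/top4.png",cv2.resize(im[115:265,175:325],None,fx=4,fy=4))
```

```text
[0.50320919 0.04126621 0.14171531] [ 3.14072849 -0.00794815  0.03999736] [ 0.71637006 -0.22581309  0.22598709]
```

View pics/sc4.png

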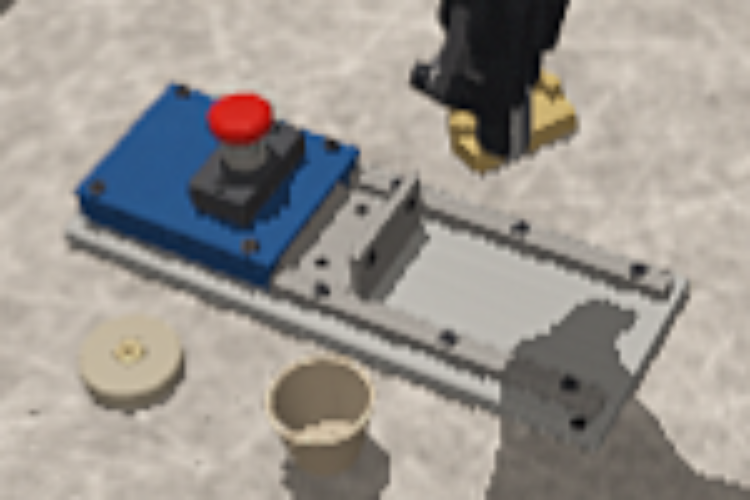

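View pics/top4.png

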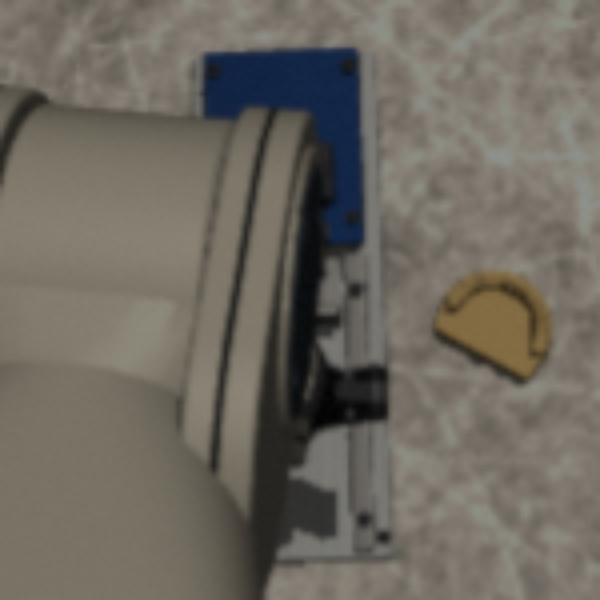

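The bracket is flat with its flange in front of the hood, the punch is up and the neighbours are untouched. Next, over the knob.

step_arm(
  increments=[
    [[0.09, 0, 0], [0, 0, 0], 1],
    [[0.1, 0, 0], [0, 0, 0], 1],
    [[0.1, 0, 0], [0, 0, 0], 1],
    [[0.1, 0, 0], [0, 0, 0], 1],
    [[0.1, 0, 0], [0, 0, 0], 1],
    [[0.07, 0, 0], [0, 0, 0], 1],
    [[0.02, 0, 0], [0, 0, 0], 1],
    [[0, 0, 0.04], [0, 0, 0], 1],
    [[0, 0, 0.04], [0, 0, 0], 1],
    [[0, 0, 0], [0, 0, 0], 1],
  ],
)

```text
time: 11.73
eef_pos: [0.6439, 0.0473, 0.1144]
tcp_rot: [-3.141, 0.005, 0.04]
force: [-0.5, -1.2, -0.4]
grip_width: -0.0
```

Run:
```python
from rig import readout, snapshot
import cv2
s=readout.get_state(); print(s['eef_pos'],s['tcp_rot'],s['force'])
im=snapshot("scene"); cv2.imwrite("pics/sc5.png",cv2.resize(im[175:275,180:330],None,fx=5,fy=5))
im=snapshot("top"); cv2.imwrite("pics/top5.png",cv2.resize(im[115:265,175:325],None,fx=4,fy=4))
```

```text
[0.6439184  0.0472735  0.11440864] [-3.14111651  0.00492663  0.03995774] [-0.54649649 -1.23414579 -0.44337216]
```

View pics/sc5.png

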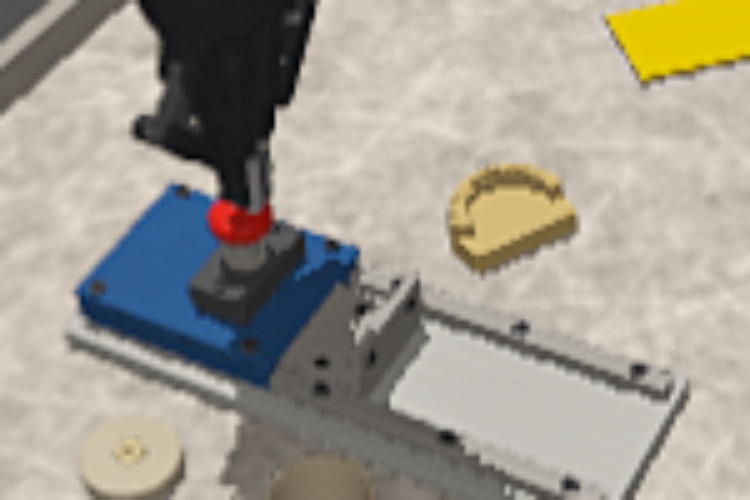

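step_arm(
  increments=[
    [[0.012, 0, 0], [0, 0, 0], 1],
    [[0, 0, 0], [0, 0, 0], 1],
    [[0, 0, 0], [0, 0, 0], 1],
    [[0, 0, 0], [0, 0, 0], 1],
  ],
)

```text
time: 12.17
eef_pos: [0.6494, 0.0473, 0.1181]
tcp_rot: [3.141, -0.001, 0.04]
force: [0.0, -0.2, 0.5]
grip_width: 0.003
```

Run:
```python
from rig import readout, snapshot
import cv2
from h import *
s=readout.get_state(); print(s['eef_pos'],s['tcp_rot'],s['force'])
im=snapshot("scene")
for p in proj("scene",[s['eef_pos']-[0,0,.022],s['eef_pos'],np.array([.6487,.0473,.084])]): print(p)
cv2.imwrite("pics/sc6.png",cv2.resize(im[190:250,190:270],None,fx=9,fy=9,interpolation=cv2.INTER_CUBIC))
```

```text
[0.64937011 0.04728107 0.11813702] [ 3.14148738e+00 -7.69027388e-04  3.99583648e-02] [ 0.04582075 -0.21464544  0.53115516]
[226.72430504 212.95770725]
[225.77755009 206.33238688]
[227.45355544 216.61792898]
```

View pics/sc6.png

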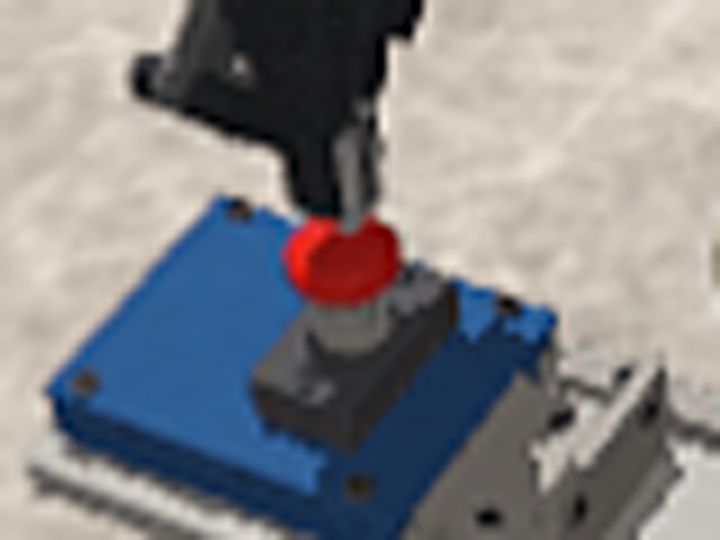

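Fingertips are centred over the knob, about 12 mm above it. Pressing down.

step_arm(
  increments=[
    [[0, 0, 0.02], [0, 0, 0], 1],
    [[0, 0, 0.02], [0, 0, 0], 1],
    [[0, 0, 0], [0, 0, 0], 1],
    [[0, 0, 0], [0, 0, 0], 1],
  ],
)

```text
time: 12.55
eef_pos: [0.649, 0.0473, 0.107]
tcp_rot: [-3.141, 0.001, 0.04]
force: [0.4, -0.1, -0.3]
grip_width: 0.0
```

step_arm(
  increments=[
    [[0, 0, 0.012], [0, 0, 0], 1],
    [[0, 0, 0.012], [0, 0, 0], 1],
    [[0, 0, 0], [0, 0, 0], 1],
  ],
)

```text
time: 12.8
eef_pos: [0.6494, 0.0473, 0.1023]
tcp_rot: [3.141, -0.001, 0.04]
force: [-3.4, -0.9, 10.2]
grip_width: 0.002
```

step_arm(
  increments=[
    [[0, 0, 0.018], [0, 0, 0], 1],
    [[0, 0, 0.016], [0, 0, 0], 1],
    [[0, 0, 0], [0, 0, 0], 1],
  ],
)

```text
time: 13.05
eef_pos: [0.6494, 0.0473, 0.0941]
tcp_rot: [3.141, -0.001, 0.04]
force: [-1.1, -1.1, 4.8]
grip_width: -0.003
```

Snapped, at about 12 mm of travel. I'll press a touch more to confirm the hard stop, then release and rise.

step_arm(
  increments=[
    [[0, 0, 0.008], [0, 0, 0], 1],
    [[0, 0, 0], [0, 0, 0], 1],
    [[0, 0, 0], [0, 0, 0], 1],
  ],
)

```text
time: 13.3
eef_pos: [0.6495, 0.0473, 0.0939]
tcp_rot: [3.141, -0.003, 0.04]
force: [-8.2, -0.6, 21.3]
grip_width: 0.002
```

Run:
```python
from rig import readout, snapshot
import cv2
s=readout.get_state(); print(s['eef_pos'],s['force'])
im=snapshot("scene")
cv2.imwrite("pics/sc7.png",cv2.resize(im[195:295,180:330],None,fx=5,fy=5))
```

```text
[0.64949853 0.04725816 0.09394935] [-8.16991759 -0.62798646 21.29827109]
```

View pics/sc7.png

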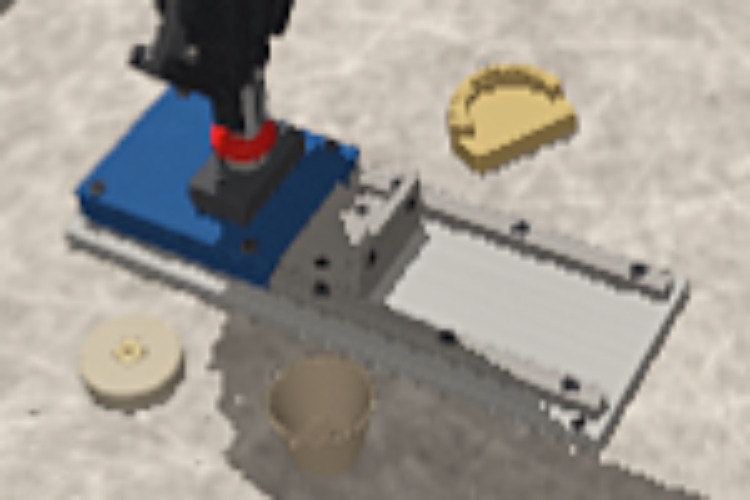

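Hard stop reached: 21 N with no further travel. Rising now, away from everything.

step_arm(
  increments=[
    [[0, 0, -0.02], [0, 0, 0], 1],
    [[0, 0, -0.04], [0, 0, 0], 1],
    [[0, 0, -0.06], [0, 0, 0], 1],
    [[0, 0, -0.08], [0, 0, 0], 1],
    [[0, 0, -0.1], [0, 0, 0], 1],
    [[0, 0, -0.06], [0, 0, 0], 1],
    [[0, 0, 0], [0, 0, 0], 1],
    [[0, 0, 0], [0, 0, 0], 1],
    [[0, 0, 0], [0, 0, 0], 1],
  ],
)

```text
time: 14.1
eef_pos: [0.649, 0.0473, 0.1803]
tcp_rot: [-3.141, 0.001, 0.04]
force: [-0.9, 1.3, -0.3]
grip_width: 0.001
```

Run:
```python
from rig import readout, snapshot
import cv2
s=readout.get_state(); print(s['eef_pos'],s['force'],s['joint_velocities'].round(3))
im=snapshot("scene")
cv2.imwrite("pics/sc8.png",cv2.resize(im[195:295,180:330],None,fx=5,fy=5))
```

```text
[0.64896467 0.04734419 0.18027238] [-0.88299478  1.32205826 -0.26615844] [-0.001  0.01  -0.009  0.001 -0.001  0.001]
```

View pics/sc8.png

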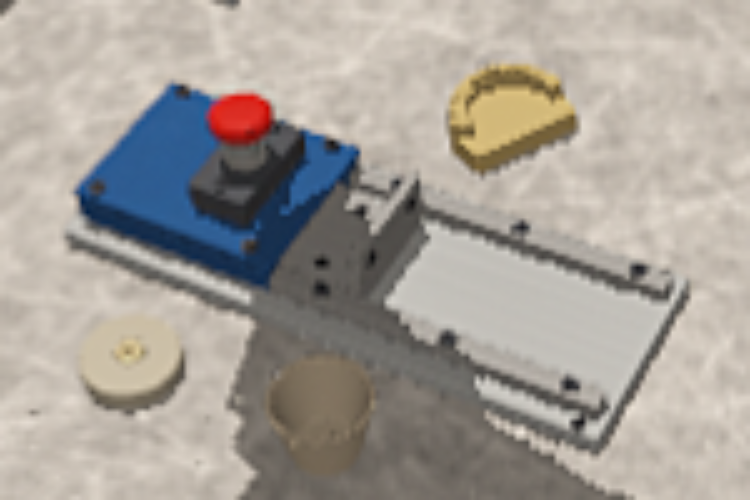

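The knob is back up at crop (241,117), where it was at the start. The bracket's flange hasn't moved since the push, at (387,235), and the neighbours are unmoved.

```bash
python3 -c "
from rig import hand_in; print(hand_in())"
```

```text
the job is handed in; nothing more can be done
None
```

The bracket is against the hidden stop, the punch has been snapped and released, and the job is handed in at about 14 s of the 67 s. No verdict was reported.

- **Bracket:** I pushed it with shut fingers at about 4 N until the force jumped near a leading-edge position of x ≈ 117 mm. At that point it briefly stalled at 17 N, because friction was also pressing the flange down. I lifted slightly and carried on. From the tool's travel I estimate the stop was pushed back 4.5 to 6 mm. I could not measure the stop directly.
- **Punch:** I pressed it about 12 mm. The force was 10 N just before the snap, fell to 5 N after it, then rose to 21 N with no further movement, which is the hard stop.
- **Last checks:** The final scene picture shows the knob back at its starting pixel and the bracket flat and unmoved since the push. The crucible, felt wheel and cast are where they were. The arm was clear above everything, with only noise on the force reading.
- **Disagreement:** My jig fit left up to about 1.6 px of error between the two cameras. This was well within the margins for pushing and pressing.

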